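Shut off the tagged air valve under the sliding cover

ROBOT

A 6-joint arm with a two-finger parallel gripper is mounted at the origin on the work surface. World frame = base frame: x ahead of the robot, y to its left, z up, the work surface at z = 0. Lengths are in m, angles in degrees, forces in N, time in s.
With the tool pointing down it reaches from about 0.4 to 0.825 m from the base axis. Payload 7 kg.
Tool frame: the origin (TCP) lies at the very end of the fingers, on their centre line; the grasp point (between the pads) lies 19 mm behind it (r.hold_point_z is the distance from the TCP to the grasp point, in m); z points along the fingers, y is the direction in which the jaws open and shut (so a half turn about z gives the same grasp; the last joint's range is limited). The gripper opens to 88 mm and grips with 3 to 60 N. Pads are 19 mm wide; open, the fingers measure 130 mm over their backs; the gripper's body (78 mm by 193 mm) begins 47 mm behind the grasp point.
Start: joints at [-47.206, 20.546, 0.682, 0, -70.136, -16.507], TCP at [0.299, -0.605, 0.227] pointing down, gripper open.
Joint ranges: [-176.03, 176.03], [-82.01, 121.73], [-58.28, 71.71], [-173.87, 95.51], [-174.79, -0.11], [-173.66, 173.66]. Speed limits (degrees/s): [136.94, 136.94, 172.46, 180, 180, 180].

INTERFACE

Orientations are given as [roll, pitch, yaw] about the fixed x, y, z axes, in that order (R = Rz(yaw) Ry(pitch) Rx(roll)).
In Python, from plant import r gives the robot as it stands. The module is installed in compiled form; this text tells all that it offers.
- The arm moves only by the shell command python3 -m inch 'ROWS' [FORCE]. ROWS is text: rows parted by semicolons, each of 7 numbers parted by spaces: the shift along the tool's x, y, z in m, then the turn, a rotation vector about the tool's x, y, z in rad, then the opening, from 0 (shut) to 1 (fully open). In form: tx ty tz ax ay az jaw; .... A call has 1 to 20 rows; each row shifts and turns the commanded pose from where the row before left it, along the tool's axes as they then stand; what a row does not reach is not made up. A row lasts 1/12 s, in which the tool goes at most 41.7 mm and 7.16 degrees, less where a joint would pass 70% of its speed; a pose out of reach is approached as far as the arm can. A call with a gripper value outside its range is refused whole. The fingers move at their own pace and stop on an object; FORCE is the grip in N (left out, the last holds). Time passes only in rows, so rows that do not move let the fingers close. It gives the time, the measured TCP pose, the force and the opening at its end, in the units of the state.
- r.get_state(): the state, without advancing time (a new reading comes with each control period).
- r.capture(name): name is "scene" or "top" or "wrist"; returns the picture (384x512x3 uint8, red, green, blue); there is no depth.
- r.camera_params(name): a dict with "vfov" (degrees; the focal length in pixels is half the picture's height over the tangent of half this angle, whatever the lens; pixels are square), "cx", "cy" (the principal point, pixels), "distortion" ([k1, k2, p1, p2, k3] as OpenCV has them; the pictures are not rectified), "R" (3x3) and "t" (3): a world point X has camera coordinates R X + t. Camera axes: x right, y down, z forward; pixel columns grow to the right and rows downward; lengths in m; the calibration is good to about 2 mm. A picture is of the moment at which its call begins: read the wrist's pose just before it. camera_params takes no time and is no camera call; for the wrist camera it gives the pose at the moment of the call.
- r.close_job(): hands the job in, once; it reports no verdict.
Trained networks look in the newest picture that a camera, given by its name, has taken for a name from the list of things; names that differ only in an ending like _2 or _b are one class to them, and where a whole thing is asked for, a point or a joint stands for the part that bears it (a point fixed in the world has none). Each returns a list of dicts, best first, with "p" (0 to 1); they miss things now and then, are a little off and sometimes report something else, mostly with a low value. They report only what shows in the picture. A call takes as long as a camera call.
- r.recognise(target, camera): "xy" ([column, row] in pixels, amid what is visible of it).
The state is a dict: "time_s": time; "joints": joint angles; "qd": joint speeds; "joint_torque": joint torques, N m; "tcp_pos": TCP position; "eef_rot": TCP orientation; "contact_force": force on the tool from outside, world axes, zero at the start; "moment": the same for the moment, N m; "gripper_width": finger opening in m.
Only numpy, scipy, OpenCV 4.12 (cv2) and the standard library are available. Lean on these libraries where they do the work, as an engineer would, in place of code of your own. Each camera call takes 0.05 s, during which the arm holds its last target.

TASK

Push the sliding cover of the air manifold box fully aside by its upright flange, so that the two valve levers in the bay are revealed. Then push the lever that has the round disc at its end fully shut, clockwise seen from above until it stops, pointing towards the robot's side of the box. It is all pushing with the fingertips: lift and carry nothing, leave the plain lever and all the loose things on the bench as they are, and leave the cover aside.

Things in the scene. Friction and masses are not known exactly. Their poses are not given: they have to be found in the camera images.
- manifold: Grey sheet-metal air manifold box fixed to the bench, 280 (its x) x 290 (its y) mm, 76 mm high; guide strips up to 86 mm along its edges x = +-143 mm. Origin: centre of its underside. x points away from the robot (yaw within 0.3 rad), y to the robot's left. Half at -y: open valve bay; half at +y: closed deck. Couplings stick out 35 mm at -y, 30 mm at +y, below 50 mm.
- bay (a point): Centre of the valve bay's floor, 6 mm above the bench. The bay, open on top, spans 268 mm along the box's x and 136 mm along its y, with walls to 76 mm. Two brass pipes run along y in it: up to 36 mm above the bench, 43 mm at the valves. Stems stand 36 mm from the bay's centre towards the deck, at box x = -35 and +75 mm; which one is the tagged valve varies.
- cover (a joint): Sliding metal cover on the box, 272 x 144 x 4 mm, top 80.5 mm above the bench. Lies over the valve bay at the start (0 to 0.015) and slides along the box's +y onto the deck. Value in m: 0 = bay covered, 0.142 = fully aside at its stop. Friction about 3 N plus 8 N per m/s; stays where left, cannot be lifted off.
- cover_flange (a point): Middle of the top edge of the upright flange on the cover's middle, used to push it: 100 mm long (box x), 8 mm thick (box y), top edge 32 mm above the cover's top (112.5 mm above the bench). On its +y side lies a low angle foot, 22 mm wide and 3 mm thick. Axes are the box's.
- tagged_handle (a joint): Marked valve's lever, with a round disc (36 mm dia, 10 thick) at its end. Bar 14 mm wide, 52 to 62 mm above the bench, turning on an upright stem. Value in rad: 0 = open, lever points to the box's -y, in line with the pipe; 1.571 = shut, at the stop, lever points to the box's -x (clockwise from above). Starts 0 to 0.2. Stiff, about 0.18 N m; stays where left.
- tagged_stem (a point): On the marked valve's stem (its lever's turning axis), 62 mm above the bench, level with the bar's top. The lever's round hub is 26 mm dia, top 64 mm above the bench. Axes are the box's.
- tagged_end (a point): Centre of the disc's top face, 72 mm from the stem axis; the lever's outermost point is 90 mm from it. The y axis here points along the lever from disc to stem.
- plain_handle (a joint): Lever of the other valve, to be left as it is: straight bar 14 mm wide with a square end 84 mm from its stem, no disc, otherwise like the marked one. Same values. Starts 0 to 0.2.
- plain_stem (a point): On the plain valve's stem axis, 62 mm above the bench, 110 mm along the box's x from the marked one.
- plain_end (a point): On top of the plain lever, 72 mm from its stem axis.
- coupling: loose brass hose coupling standing upright, 26 mm dia, 42 mm tall. Origin at the centre of its underside.
- screwdriver: loose screwdriver lying flat, 190 mm long. Origin under its middle; x axis along it.
- tape: roll of grey tape lying flat, 84 mm outside dia, 24 mm high. Origin at the centre of its underside.
- jar: closed jar, 56 mm dia, 75 mm tall. Origin at the centre of its underside.
- mug: blue mug, 76 mm dia, 90 mm tall. Origin at the centre of its underside.
- spray: spray can, 54 mm dia, 160 mm tall. Origin at the centre of its underside.
- wrench: wrench lying flat, 180 mm long. Origin under its middle; x axis along it.

How it is judged (in metres and radians):
On the way, in this order (a step that is already met when the one before it is completed fails the run):
1. the cover is slid aside (at least 125 of its 142 mm) with the tagged lever not yet shut (value of joint cover above 0.125 m and value of joint tagged_handle below 1 rad), for 0.2 s.
2. the tagged lever is pushed shut (beyond 1.45 of 1.571 rad), the cover still aside (value of joint tagged_handle above 1.45 rad and value of joint cover above 0.125 m), for 0.2 s.
At the end, for the whole second after the job is handed in: The cover is at least 125 mm along its 142 mm travel and at rest, the tagged lever is beyond 1.45 rad (fully shut is 1.571) and at rest, the end of the plain lever is within 12 mm and every loose thing within 30 mm of where it began (all of step 2 and distance of plain_end from where it was at the start of the episode below 0.012 m and velocity of joint cover between -0.01 and 0.01 m/s and velocity of joint tagged_handle between -0.05 and 0.05 rad/s and distance of each of coupling, screwdriver, tape, jar, mug, spray, wrench from where it was at the start of the episode below 0.03 m); the robot touches nothing.
It fails at once if the plain lever was moved (12 mm at its end) (distance of plain_end from where it was at the start of the episode above 0.012 m).
It fails at once if a loose thing was lifted, carried or knocked more than 30 mm (distance of any of coupling, screwdriver, tape, jar, mug, spray, wrench from where it was at the start of the episode above 0.03 m).
It also fails if it takes over 45 s, if anything falls off the work surface, if the arm or the gripper's body presses on something with over 40 N, if the wrist force passes 120 N, or if a joint passes its speed limit or range.

## Working session

There is one attempt and no reset: what is moved stays moved. The work goes in short steps, Python scripts to look and compute and a shell command to move; the robot and the scene stay as the last step left them, time stands still between calls to the robot, and variables do not carry over. Pictures are saved under pics/ and viewed, and the job is handed in when it is done.

```bash
mkdir -p pics; python3 - <<'E'
from plant import r
import cv2
s=r.get_state();print(s)
for n in ["scene","top","wrist"]:
    im=r.capture(n);cv2.imwrite(f"pics/{n}0.png",im[:,:,::-1])
    p=r.camera_params(n);print(n,p)
for t in ["manifold","cover_flange","cover","bay","coupling","screwdriver","tape","jar","mug","spray","wrench"]:
    print(t,r.recognise(t,"top")[:2],r.recognise(t,"scene")[:2])
E
```

```text
{'time_s': 0.0, 'joints': array([-4.72064095e+01,  2.05914420e+01,  6.34557655e-01, -2.00485259e-02,
       -7.01361481e+01, -1.65077653e+01]), 'qd': array([ 0.04121313,  0.02364562, -0.00928326, -0.03528889,  0.03819052,
       -0.0411805 ]), 'joint_torque': array([-1.61707278e-03, -5.82711732e+01,  2.93049073e+01,  6.99695528e+00,
        6.77060147e-03, -2.00475574e-04]), 'tcp_pos': array([ 0.29869423, -0.60477454,  0.22562879]), 'eef_rot': array([ 1.79905447e+02, -8.36717390e-03, -1.53720995e+02]), 'contact_force': array([-0.16958099,  0.39397504,  0.57364923]), 'moment': array([0.00474354, 0.01983322, 0.04599682]), 'gripper_width': 0.08812429546523155}
scene {'vfov': 53.5788793363433, 'cx': 262.03797832541875, 'cy': 185.82895250816404, 'distortion': array([-0.02695478,  0.        ,  0.        ,  0.        ,  0.        ]), 'R': array([[-0.6365348 ,  0.77124189,  0.00306425],
       [ 0.50333431,  0.41842444, -0.75602617],
       [-0.58436121, -0.47969463, -0.65453422]]), 't': array([ 0.39167482, -0.23010089,  1.42956965])}
top {'vfov': 46.57470128682696, 'cx': 259.34459748455276,
[... 1107 characters left out ...]
156.0], 'p': 0.62}] []
screwdriver [{'xy': [208.6, 156.2], 'p': 0.61}] [{'xy': [293.7, 269.0], 'p': 0.64}, {'xy': [409.9, 249.1], 'p': 0.55}]
tape [{'xy': [142.3, 219.6], 'p': 0.68}] [{'xy': [406.7, 247.5], 'p': 0.9}, {'xy': [318.9, 205.9], 'p': 0.41}]
jar [{'xy': [295.2, 197.1], 'p': 0.53}] [{'xy': [236.6, 176.1], 'p': 0.86}, {'xy': [319.0, 206.4], 'p': 0.48}]
mug [{'xy': [394.6, 204.9], 'p': 0.69}, {'xy': [235.1, 205.7], 'p': 0.45}] [{'xy': [175.2, 131.1], 'p': 0.61}]
spray [{'xy': [118.5, 223.6], 'p': 0.61}, {'xy': [217.4, 207.6], 'p': 0.5}] [{'xy': [445.2, 241.1], 'p': 0.76}]
wrench [{'xy': [383.5, 244.8], 'p': 0.69}] [{'xy': [214.8, 131.3], 'p': 0.77}, {'xy': [236.5, 176.4], 'p': 0.57}]
```

View pics/top0.png

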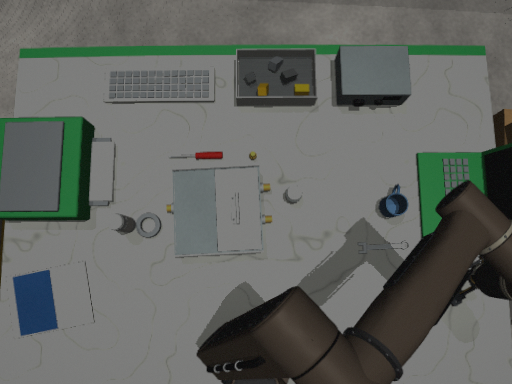

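View pics/scene0.png

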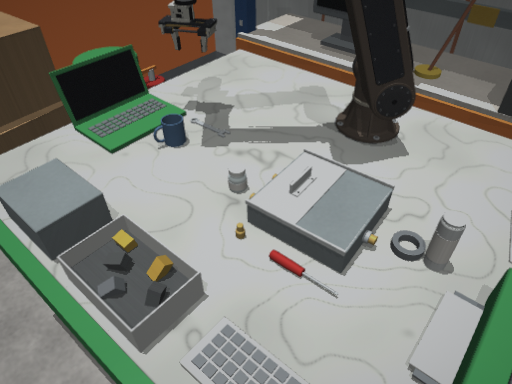

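View pics/wrist0.png

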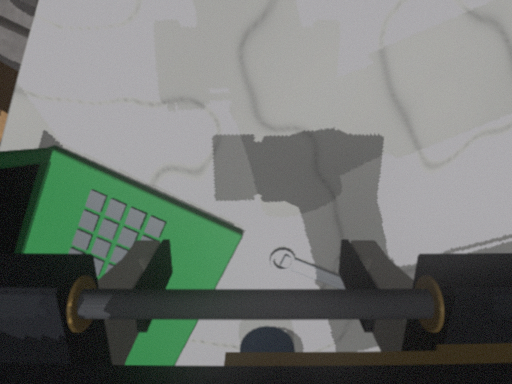

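```bash
python3 - <<'E'
import cv2
im=cv2.imread("pics/top0.png")[130:300,130:320];cv2.imwrite("pics/top0c.png",cv2.resize(im,None,fx=4,fy=3.5*8/7 if 0 else 4*0+3.5,interpolation=cv2.INTER_CUBIC))
E
```

```text
(no output)
```

View pics/top0c.png

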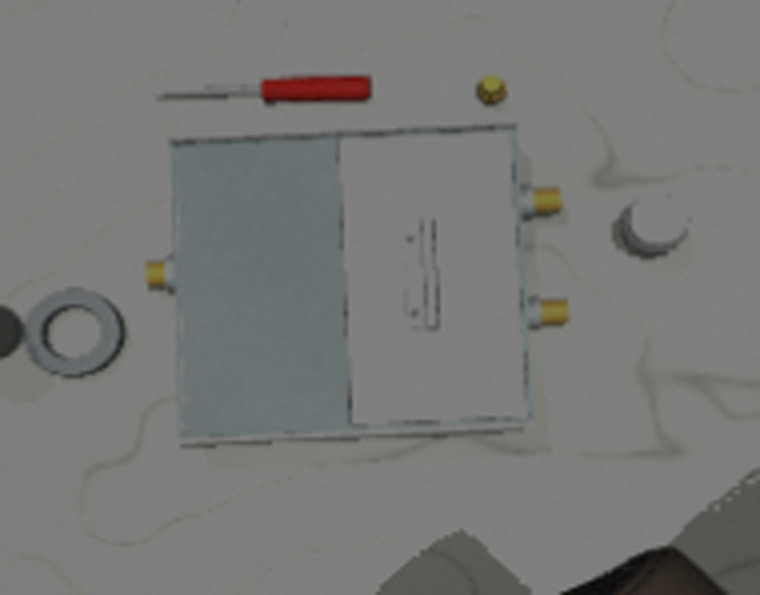

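```bash
cat > h.py <<'E'
import numpy as np, cv2
from plant import r
def ray(xy,cam,z):
    p=r.camera_params(cam) if isinstance(cam,str) else cam
    f=192/np.tan(np.radians(p["vfov"]/2));K=np.array([[f,0,p["cx"]],[0,f,p["cy"]],[0,0,1]])
    u=cv2.undistortPoints(np.array([[xy]],float),K,p["distortion"])[0,0]
    R=np.array(p["R"]);t=np.array(p["t"]);c=-R.T@t;d=R.T@np.array([u[0],u[1],1])
    return c+d*(z-c[2])/d[2]
def proj(X,cam):
    p=r.camera_params(cam) if isinstance(cam,str) else cam
    f=192/np.tan(np.radians(p["vfov"]/2));K=np.array([[f,0,p["cx"]],[0,f,p["cy"]],[0,0,1]])
    return cv2.projectPoints(np.array(X,float).reshape(-1,1,3),cv2.Rodrigues(np.array(p["R"]))[0],np.array(p["t"]),K,p["distortion"])[0][:,0]
def moves(target,rpy=None):
    pass
E
python3 - <<'E'
from h import *
from scipy.spatial.transform import Rotation as R_
c=lambda a,b:(a/4+130,b/3.5+130)
P=dict(tl=c(172,142),tr=c(515,125),br=c(530,430),bl=c(181,443))
W={k:ray(v,"top",.086) for k,v in P.items()}
for k in W:print(k,P[k],W[k].round(4))
print("edges",np.linalg.norm(W['tl']-W['tr']),np.linalg.norm(W['tl']-W['bl']),np.linalg.norm(W['tr']-W['br']),np.linalg.norm(W['bl']-W['br']))
dy=W['tl']-W['tr']+W['bl']-W['br'];dx=W['tl']-W['bl']+W['tr']-W['br']
print(np.degrees([np.arctan2(dx[1],dx[0]),np.arctan2(-dy[0],dy[1])]),sum(W.values())/4)
print("flange",ray((237.8,209.9),"top",.1),ray((298,188),"scene",.1))
print("flange ends top",ray(c(431,218),"top",.1125),ray(c(437,328),"top",.1125))
for n,z,xy in [("jar",.075,(295,193)),("mug",.09,(394.6,204)),("tape",.024,(148,225)),("spray",.16,(118,223)),("coupling",.042,(252.6,156)),("screw",.02,(205,156))]:
    print(n,ray(xy,"top",z).round(3))
s=r.get_state();print(s['tcp_pos'],s['eef_rot'],R_.from_euler('xyz',s['eef_rot'],degrees=True).as_matrix())
E
python3 -c "
import cv2
im=cv2.imread('pics/scene0.png')[140:270,220:420];cv2.imwrite('pics/scene0c.png',cv2.resize(im,None,fx=4,fy=4))"
```

```text
tl (173.0, 170.57142857142856) [0.6459 0.2677 0.086 ]
tr (258.75, 165.71428571428572) [ 0.66   -0.0181  0.086 ]
br (262.5, 252.85714285714286) [ 0.3723 -0.0276  0.086 ]
bl (175.25, 256.57142857142856) [0.3625 0.2549 0.086 ]
edges 0.2862018003754586 0.28362910599552077 0.2878425416112594 0.2827555753238175
[2.23883707 2.4035316 ] [0.51016867 0.1192342  0.086     ]
flange [0.51127248 0.05144437 0.1       ] [0.55689157 0.07439489 0.1       ]
flange ends top [0.56734633 0.05098598 0.1125    ] [0.46547045 0.04638336 0.1125    ]
jar [ 0.569 -0.138  0.075]
mug [ 0.527 -0.466  0.09 ]
tape [0.47  0.361 0.024]
spray [0.467 0.423 0.16 ]
coupling [0.703 0.002 0.042]
screw [0.709 0.169 0.02 ]
[ 0.29892445 -0.60519248  0.22655709] [-1.79999473e+02 -5.43013832e-05 -1.53710151e+02] [[-8.96564916e-01 -4.42912352e-01  3.22078805e-06]
 [-4.42912352e-01  8.96564916e-01 -8.65946385e-06]
 [ 9.47737925e-07 -9.19029829e-06 -1.00000000e+00]]
```

View pics/scene0c.png

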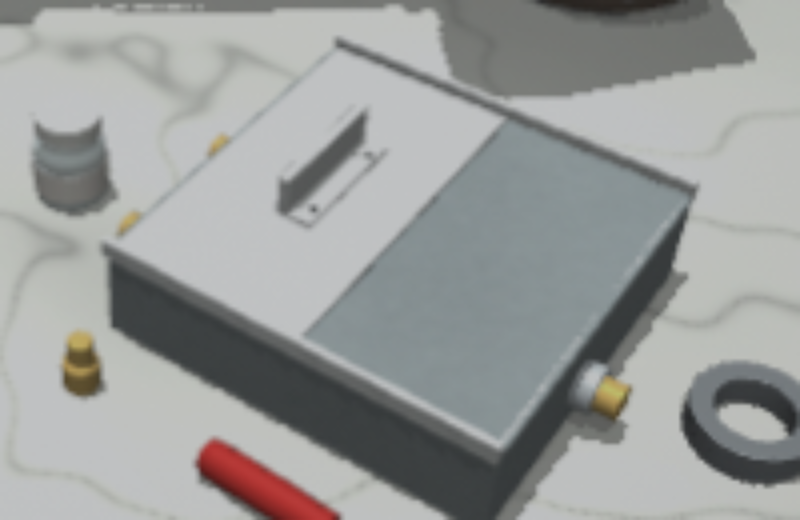

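The top view shows the box centred near (0.51, 0.12), yaw about 2.3°. The flange is near (0.516, 0.049), with the cover at about 0. I'll shut the jaws, align tool y with box y, and go behind the flange at a safe height.

```bash
python3 -m inch '0 0 0 0 0 0.105 0;0 0 0 0 0 0.105 0;0 0 0 0 0 0.105 0;0 0 0 0 0 0.104 0;-0.0152 0.0375 0 0 0 0 0;-0.0152 0.0375 0 0 0 0 0;-0.0152 0.0375 0 0 0 0 0;-0.0152 0.0375 0 0 0 0 0;-0.0152 0.0375 0 0 0 0 0;-0.0152 0.0375 0 0 0 0 0;-0.0152 0.0375 0 0 0 0 0;-0.0152 0.0375 0 0 0 0 0;-0.0152 0.0375 0 0 0 0 0;-0.0152 0.0375 0 0 0 0 0;-0.0152 0.0375 0 0 0 0 0;-0.0152 0.0375 0 0 0 0 0;-0.0152 0.0375 0 0 0 0 0;-0.0152 0.0375 0 0 0 0 0;-0.0152 0.0375 0 0 0 0 0;-0.0152 0.0375 0 0 0 0 0'
python3 - <<'E'
from h import *
r.get_state()
im=r.capture("wrist");cv2.imwrite("pics/w1.png",im[:,:,::-1])
s=r.get_state();print(s['tcp_pos'],s['eef_rot'],s['gripper_width'],s['time_s'])
im=r.capture("scene");cv2.imwrite("pics/s1.png",cv2.resize(im[:,:,::-1][80:280,180:450],None,fx=2.9,fy=2.9))
E
```

```text
time_s: 2.92
tcp_pos: [0.5183, 0.0061, 0.2271]
eef_rot: [180.0, 0.1, -177.7]
contact_force: [0.6, -0.7, -0.2]
gripper_width: 0.0004
[0.52121082 0.01092571 0.22684152] [ 1.79939619e+02  1.47124018e-01 -1.77585796e+02] 0.000758866937270426 2.9667
```

View pics/w1.png

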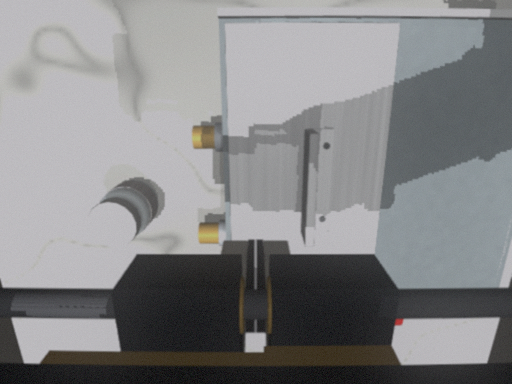

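View pics/s1.png

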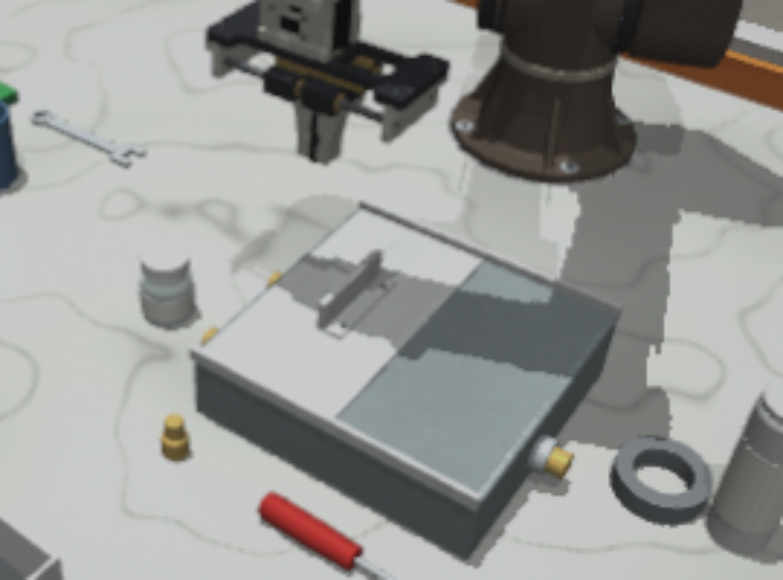

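```bash
python3 - <<'E'
from h import *
p=r.camera_params("wrist")
for n,xy,z in [("fl far -y",(305,130),.1125),("fl near -y",(304,245),.1125),("fl near +y",(314,245),.1125),("box edge far-y",(220,14),.086),("box -y wall",(223,130),.0785)]:
    print(n,ray(xy,p,z).round(4))
s=r.get_state();print(s['tcp_pos'],s['contact_force'])
E
```

```text
fl far -y [0.4685 0.0464 0.1125]
fl near -y [0.5692 0.0545 0.1125]
fl near +y [0.5688 0.0634 0.1125]
box edge far-y [ 0.3833 -0.025   0.086 ]
box -y wall [ 0.4758 -0.0217  0.0785]
[0.51985327 0.00843837 0.22653986] [-0.2253083  -1.16283963 -0.60213505]
```

```bash
python3 -m inch '0 0 0.033 0 0 0 0;0 0 0.033 0 0 0 0;0 0 0.033 0 0 0 0;0 0 0.033 0 0 0 0;0 0 0 0 0 0 0;0 0.014 0 0 0 0 0;0 0.014 0 0 0 0 0;0 0.014 0 0 0 0 0;0 0.014 0 0 0 0 0;0 0.014 0 0 0 0 0'
```

```text
time_s: 3.85
tcp_pos: [0.5153, 0.0736, 0.0961]
eef_rot: [-179.9, 0.0, -177.7]
contact_force: [1.1, -4.3, -3.4]
gripper_width: 0.0002
```

```bash
python3 -m inch '0 0.014 0 0 0 0 0;0 0.014 0 0 0 0 0;0 0.014 0 0 0 0 0;0 0.014 0 0 0 0 0;0 0.014 0 0 0 0 0;0 0.012 0 0 0 0 0;0 0 0 0 0 0 0'
```

```text
time_s: 4.43
tcp_pos: [0.5128, 0.1588, 0.0949]
eef_rot: [179.9, 0.1, -177.6]
contact_force: [-0.4, 0.7, 0.3]
gripper_width: 0.0006
```

```bash
python3 -m inch '0 0.008 0 0 0 0 0;0 0.005 0 0 0 0 0;0 0 0 0 0 0 0'; python3 -m inch '0 0.005 0 0 0 0 0;0 0.003 0 0 0 0 0;0 0 0 0 0 0 0'
```

```text
time_s: 4.68
tcp_pos: [0.5117, 0.1699, 0.0945]
eef_rot: [180.0, 0.0, -177.7]
contact_force: [0.3, 0.1, 0.5]
gripper_width: 0.0005
time_s: 4.93
tcp_pos: [0.5112, 0.1726, 0.0945]
eef_rot: [-179.6, -0.1, -177.7]
contact_force: [8.8, -21.8, 3.2]
gripper_width: 0.0003
```

```bash
python3 -m inch '0 -0.02 0 0 0 0 0;0 -0.02 -0.01 0 0 0 0;0 -0.02 -0.03 0 0 0 0;-0.015 -0.025 -0.03 0 0 0 0;-0.015 -0.025 -0.03 0 0 0 0;-0.02 -0.015 -0.03 0 0 0 0;0 0 0 0 0 0 0'
python3 - <<'E'
from h import *
im=r.capture("wrist");p=r.camera_params("wrist");cv2.imwrite("pics/w2.png",im[:,:,::-1])
im=r.capture("top");cv2.imwrite("pics/t2.png",im[:,:,::-1])
for t in ["tagged_end","tagged_stem","plain_end","plain_stem","cover_flange"]:
    for q in r.recognise(t,"wrist")[:2]:
        print(t,q,ray(q['xy'],p,.1125 if t=="cover_flange" else .062).round(4))
print(r.get_state()['tcp_pos'],r.get_state()['time_s'])
E
```

```text
time_s: 5.52
tcp_pos: [0.5715, 0.0526, 0.2307]
eef_rot: [179.9, 0.6, -177.8]
contact_force: [1.5, 1.0, 0.6]
gripper_width: 0.0004
tagged_end {'xy': [236.6, 72.4], 'p': 0.81} [0.4759 0.0342 0.062 ]
tagged_stem {'xy': [250.6, 72.4], 'p': 0.84} [0.4755 0.0468 0.062 ]
plain_end {'xy': [262.8, 192.8], 'p': 0.97} [0.5887 0.0627 0.062 ]
plain_end {'xy': [411.0, 119.4], 'p': 0.39} [0.511 0.199 0.062]
plain_stem {'xy': [272.9, 190.4], 'p': 0.83} [0.5858 0.0727 0.062 ]
cover_flange {'xy': [411.1, 118.9], 'p': 0.69} [0.5064 0.1759 0.1125]
[0.56509697 0.05457154 0.22319325] 5.8667
```

View pics/w2.png

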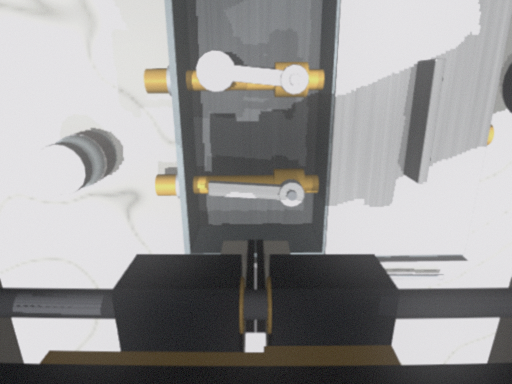

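View pics/t2.png

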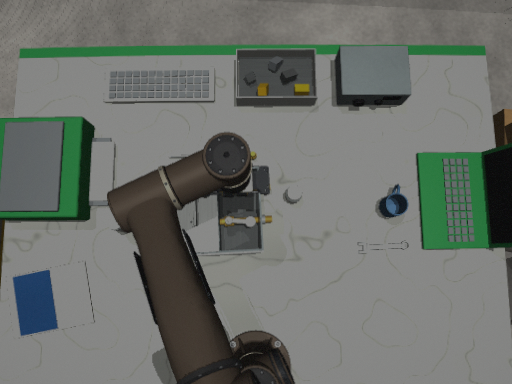

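The wrist view shows the bay open. The disc is at about (216,71) with its stem at (294,80). The plain lever runs from (291,194) to (210,188). So the tagged valve is the one nearer the robot.

```bash
python3 - <<'E'
from h import *
p=r.camera_params("wrist")
D={n:ray(xy,p,.062) for n,xy in dict(disc=(216,71),stem=(294,80),pst=(291,194),pend=(210,188)).items()}
for n in D:print(n,D[n].round(4))
print(np.linalg.norm(D['disc']-D['stem']),np.linalg.norm(D['pst']-D['stem']))
a=np.radians(2.3);ex=np.array([np.cos(a),np.sin(a)]);ey=np.array([-ex[1],ex[0]])
S=D['stem'][:2]
print("box yaw by stems",np.degrees(np.arctan2(*(D['pst']-D['stem'])[[1,0]])))
t=r.get_state()['tcp_pos'];
for n,v in list(D.items())+[("tcp",t)]:print(n,"rel stem box", ((v[:2]-S)@ex).round(4),((v[:2]-S)@ey).round(4))
print(t)
E
```

```text
disc [0.4704 0.0164 0.062 ]
stem [0.4752 0.0862 0.062 ]
pst [0.5821 0.0912 0.062 ]
pend [0.5792 0.0112 0.062 ]
0.06994101883646789 0.10703448269710353
box yaw by stems 2.6774535541793365
disc rel stem box -0.0076 -0.0695
stem rel stem box 0.0 0.0
pst rel stem box 0.107 0.0007
pend rel stem box 0.1009 -0.0791
tcp rel stem box 0.0886 -0.0352
[0.56509697 0.05457154 0.22319325]
```

```bash
python3 -m inch '0.022 -0.0135 0 0 0 0 0;0.022 -0.0135 0 0 0 0 0;0 0 0.03 0 0 0 0;0 0 0.03 0 0 0 0;0 0 0 0 0 0 0;0 0 0 0 0 0 0'
cat >> h.py <<'E'
a=np.radians(2.4);ex=np.array([np.cos(a),np.sin(a)]);ey=np.array([-ex[1],ex[0]]);S=np.array([.4760,.0848])
def rel():
    s=r.get_state();t=s['tcp_pos'];d=t[:2]-S
    print("rel",(d@ex).round(4),(d@ey).round(4),"z",t[2].round(4),"F",s['contact_force'].round(1),s['time_s'],s['eef_rot'].round(1))
E
python3 -c "
from h import *
rel()
im=r.capture('wrist');cv2.imwrite('pics/w3.png',im[:,:,::-1]);rel()"
```

```text
time_s: 6.37
tcp_pos: [0.5219, 0.0253, 0.1633]
eef_rot: [-179.9, -0.2, -177.7]
contact_force: [0.1, 0.6, 1.6]
gripper_width: 0.0004
rel 0.0434 -0.0613 z 0.1633 F [0.1 0.6 1.6] 6.3667 [-179.9   -0.2 -177.7]
rel 0.0448 -0.0611 z 0.1648 F [ 1.1 -0.9  0.4] 6.4167 [-179.9   -0.  -177.7]
```

View pics/w3.png

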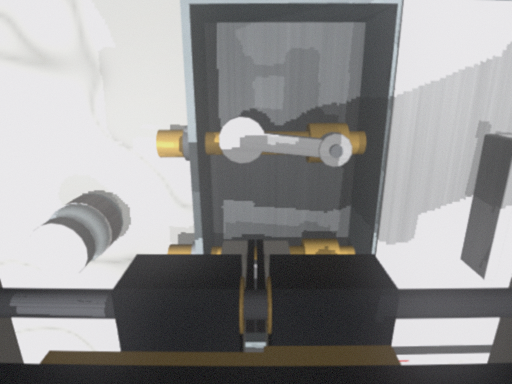

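```bash
python3 - <<'E'
from h import *
p=r.camera_params("wrist")
for n,xy in dict(disc=(242,140),stem=(337,151)).items():
    v=ray(xy,p,.063);print(n,v.round(4),((v[:2]-S)@ex).round(4),((v[:2]-S)@ey).round(4))
for n,xy,z in [("wall-y inner",(195,150),.076),("wall+y inner",(390,150),.076)]:
    v=ray(xy,p,z);print(n,v.round(4),((v[:2]-S)@ex).round(4),((v[:2]-S)@ey).round(4))
E
```

```text
disc [0.48   0.0143 0.063 ] 0.001 -0.0706
stem [0.4854 0.088  0.063 ] 0.0095 0.0028
wall-y inner [ 0.4867 -0.0196  0.076 ] 0.0063 -0.1048
wall+y inner [0.4806 0.1239 0.076 ] 0.0063 0.0388
```

```bash
python3 -m inch '0 0 0.036 0 0 0 0;0 0 0.035 0 0 0 0;0 0 0.03 0 0 0 0;0 0 0.015 0 0 0 0;0 0 0 0 0 0 0'
python3 -c "
from h import *
rel()
im=r.capture('scene');cv2.imwrite('pics/s4.png',cv2.resize(im[:,:,::-1][80:280,180:450],None,fx=2.9,fy=2.9));rel()"
```

```text
time_s: 6.83
tcp_pos: [0.5222, 0.0254, 0.0465]
eef_rot: [-179.9, -0.2, -177.7]
contact_force: [-1.2, 1.0, -0.7]
gripper_width: 0.0002
rel 0.0437 -0.0613 z 0.0465 F [-1.2  1.  -0.7] 6.8333 [-179.9   -0.2 -177.7]
rel 0.0449 -0.0611 z 0.0483 F [ 1.4 -0.2  0.9] 6.8833 [-1.799e+02 -1.000e-01 -1.777e+02]
```

View pics/s4.png

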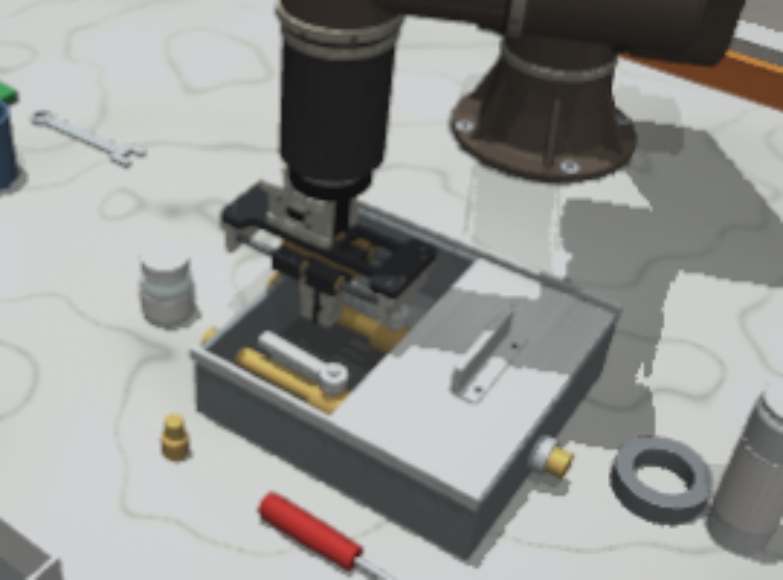

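```bash
python3 -m inch '0.0104 0 0 0 0 0 0;0.0104 0 0 0 0 0 0;0.0104 0 0 0 0 0 0;0.0104 0 0 0 0 0 0;0.0044 0.002 0 0 0 0 0;0.005 0.0025 0 0 0 0 0;0.0045 0.0025 0 0 0 0 0;0 0 0 0 0 0 0'
python3 -c "
from h import *
rel()
im=r.capture('scene');cv2.imwrite('pics/s5.png',cv2.resize(im[:,:,::-1][80:280,180:450],None,fx=2.9,fy=2.9));rel()
im=r.capture('wrist');cv2.imwrite('pics/w5.png',im[:,:,::-1])"
```

```text
time_s: 7.55
tcp_pos: [0.4668, 0.0306, 0.0488]
eef_rot: [180.0, 0.0, -177.7]
contact_force: [2.9, -0.9, 2.5]
gripper_width: 0.0004
rel -0.0114 -0.0538 z 0.0488 F [ 2.9 -0.9  2.5] 7.55 [ 180.     0.  -177.7]
rel -0.0115 -0.054 z 0.0485 F [ 2.1 -1.   1.5] 7.6 [-180.    -0.  -177.7]
```

View pics/s5.png

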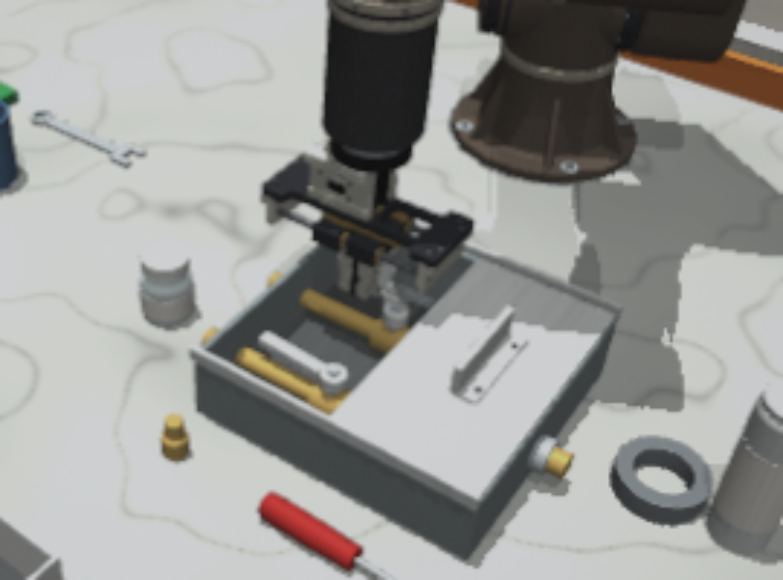

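View pics/w5.png

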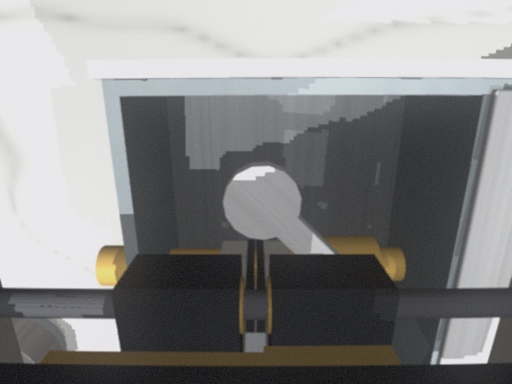

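```bash
python3 -m inch '0.004 0.0036 0 0 0 0 0;0.0037 0.0035 0 0 0 0 0;0.003 0.0045 0 0 0 0 0;0.0027 0.0045 0 0 0 0 0;0.0017 0.005 0 0 0 0 0;0.0015 0.0052 0 0 0 0 0;0 0 0 0 0 0 0'
python3 -c "
from h import *
rel()
im=r.capture('wrist');cv2.imwrite('pics/w6.png',im[:,:,::-1])
im=r.capture('scene');cv2.imwrite('pics/s6.png',cv2.resize(im[:,:,::-1][80:280,180:450],None,fx=2.9,fy=2.9));rel()"
```

```text
time_s: 8.23
tcp_pos: [0.4482, 0.0561, 0.0478]
eef_rot: [-180.0, -0.1, -177.7]
contact_force: [-0.9, -1.4, 0.4]
gripper_width: 0.0003
rel -0.0289 -0.0275 z 0.0478 F [-0.9 -1.4  0.4] 8.2333 [-1.800e+02 -1.000e-01 -1.777e+02]
rel -0.0283 -0.0276 z 0.0479 F [-0.  -0.4 -0.6] 8.3333 [-1.800e+02 -1.000e-01 -1.777e+02]
```

View pics/w6.png

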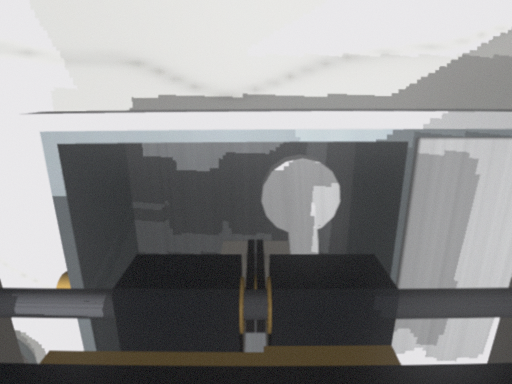

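View pics/s6.png

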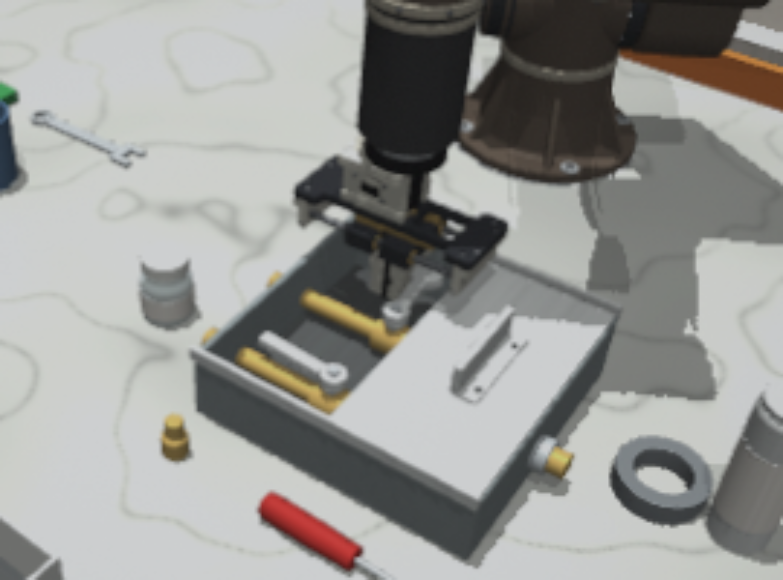

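Nearly along −x now. I'll push on in +y until the force shows the stop.

```bash
python3 -m inch '0 0.003 0 0 0 0 0;0 0.002 0 0 0 0 0;0 0 0 0 0 0 0'; python3 -m inch '0 0.002 0 0 0 0 0;0 0 0 0 0 0 0;0 0 0 0 0 0 0'
```

```text
time_s: 8.58
tcp_pos: [0.4483, 0.0603, 0.0478]
eef_rot: [-179.9, -0.1, -177.7]
contact_force: [-2.1, -3.0, 0.0]
gripper_width: 0.0008
time_s: 8.83
tcp_pos: [0.4481, 0.0607, 0.0478]
eef_rot: [-179.8, -0.2, -177.7]
contact_force: [0.8, -14.4, 0.0]
gripper_width: 0.0001
```

```bash
python3 -m inch '0 0.002 0 0 0 0 0;0 0 0 0 0 0 0'; python3 -m inch '0 -0.01 0 0 0 0 0;0 -0.01 0 0 0 0 0;0 0 -0.03 0 0 0 0;0 0 -0.035 0 0 0 0;-0.02 0 -0.035 0 0 0 0;-0.035 0 -0.035 0 0 0 0;-0.035 0 -0.02 0 0 0 0;0 0 0 0 0 0 0;0 0 0 0 0 0 0'
python3 -c "
from h import *
im=r.capture('wrist');cv2.imwrite('pics/w7.png',im[:,:,::-1]);rel()
im=r.capture('scene');cv2.imwrite('pics/s7.png',cv2.resize(im[:,:,::-1][80:280,180:450],None,fx=2.9,fy=2.9))"
```

```text
time_s: 9.0
tcp_pos: [0.448, 0.0609, 0.0478]
eef_rot: [-179.7, -0.2, -177.7]
contact_force: [6.4, -26.6, 0.5]
gripper_width: 0.0004
time_s: 9.75
tcp_pos: [0.5368, 0.0488, 0.1986]
eef_rot: [179.9, 0.2, -177.8]
contact_force: [-0.7, -0.2, -0.3]
gripper_width: 0.0006
rel 0.0573 -0.0389 z 0.1974 F [ 0.3 -0.2 -0.5] 9.8 [ 179.9    0.  -177.8]
```

View pics/w7.png

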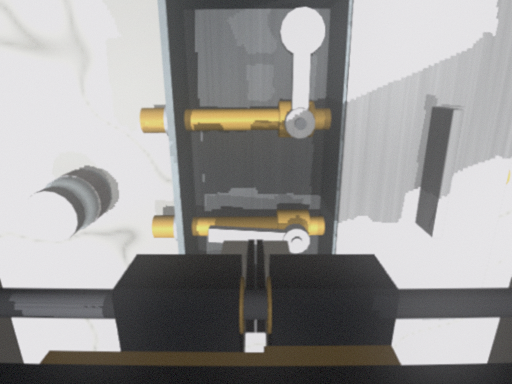

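View pics/s7.png

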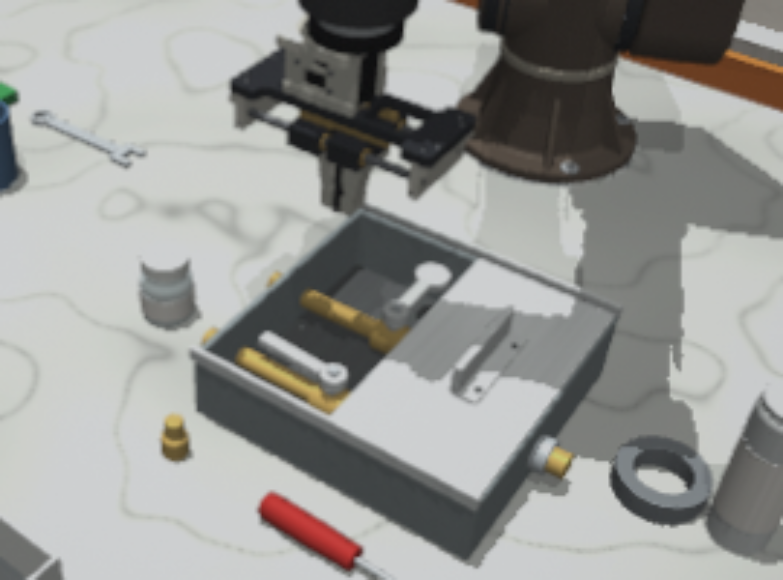

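```bash
python3 - <<'E'
from h import *
p=r.camera_params("wrist")
d,s,q=[ray(x,p,.063) for x in((302,31),(300,123),(297,240))]
f=lambda v:np.degrees(np.arctan2(v[1],v[0]))
print("lever dir+180",f(s-d),"stem line",f(q-s),np.linalg.norm(d-s),r.get_state()['qd'].round(2))
r.close_job()
E
```

```text
lever dir+180 3.137356954291019 stem line 3.0584050244496215 0.07158543586773986 [ 0.37 -0.36 -1.43  0.16 -0.15  0.01]
the job is handed in; nothing more can be done
```

I pushed the cover aside by its flange until it met its stop, which showed as about 22 N back on the fingers. I then swung the lever with the round disc clockwise until it stopped, at about 27 N, lifted clear and handed the job in at about 10 s.

My last checks:
- **Tagged lever:** in the last wrist picture it lies within 0.1° of the line through the two stems, so it is fully shut at about 1.57 rad. The disc-to-stem distance measured 71.6 mm, against the 72 mm given.
- **Cover:** the last scene picture shows it aside. I did not measure its exact travel.
- **Plain lever and loose things:** the plain lever and those of the loose things that show in the last scene picture look unmoved. I did not measure them, and the mug and wrench were only partly in view.
- **Contact:** the force reading was near zero, so the robot was touching nothing.

**One disagreement:** two wrist measurements of the tagged stem differed by about 10 mm in x. I aimed between them with clearance to spare, and it caused no trouble.

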